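# Clear a jammed mixing ball from a tilting tube

## Robot

A 6-joint arm with a two-finger parallel gripper is mounted at the origin on the work surface. World frame = base frame: x ahead of the robot, y to its left, z up, the work surface at z = 0. Lengths are in m, angles in degrees, forces in N, time in s.
With the tool pointing down it reaches from about 0.4 to 0.825 m from the base axis. Payload 7 kg.
Tool frame: the origin (TCP) lies midway between the tips of the shut fingers; the grasp point (between the pads) lies 19 mm behind it; z points along the fingers, y is the line along which they close (so a half turn about z gives the same grasp; the last joint's range is limited). The gripper opens to 88 mm and grips with 3 to 60 N. Pads are 19 mm wide; open, the fingers measure 130 mm over their backs; the gripper's body (78 mm by 193 mm) begins 47 mm behind the grasp point.
Start: joints at [89.158, 20.546, 0.682, 0, -70.136, -16.507], TCP at [0.201, 0.644, 0.227] pointing down, gripper open.
Joint ranges: [-176.03, 176.03], [-82.01, 121.73], [-58.28, 71.71], [-173.87, 95.51], [-174.79, -0.11], [-173.66, 173.66]. Speed limits (degrees/s): [136.94, 136.94, 172.46, 180, 180, 180].

## Interface

Orientations are given as a 3x3 rotation matrix whose columns are the frame's x, y, z axes.
In Python, from rig import robot gives the robot as it stands. Calls block until the motion is done:
- robot.goto(position, orientation): joint-space move of the TCP to a pose.
- robot.servo_line(position, ori=None, speed=0.15): straight line of the TCP; ori=None keeps the orientation; speed is the mean speed in m/s.
- robot.movej(angles): joint-space move.
- robot.move_gripper(opening): opening from 0.0 (shut) to 1.0 (fully open); the grip force is fixed at half the most; returns when the fingers have stopped.
- robot.dwell(seconds).
- robot.ik(position, orientation): joint angles nearest the present ones, or None.
- robot.grab_frame(name): name is "scene" or "top" or "wrist"; returns (picture, depth): 420x560x3 uint8, red, green, blue; 420x560 float32, m along the optical axis (not along the pixel's ray), 0 where there is no reading.
- robot.camera_info(name): a dict with "vfov" (degrees; the focal length in pixels is half the picture's height over the tangent of half this angle, whatever the lens; pixels are square), "cx", "cy" (the principal point, pixels), "view" (4x4, takes a point from world to camera coordinates); the wrist camera has in their place "T_tool_cam" (4x4, takes a point from camera to tool coordinates, whose origin is the TCP and whose axes are the flange's). Camera axes: x right, y down, z forward; pixel columns grow to the right and rows downward; lengths in m; the calibration is good to about 2 mm. A picture is of the moment at which its call begins: read the wrist's pose just before it. camera_info takes no time and is no camera call.
A pose or a line that the arm cannot do raises robot.Unreachable and nothing moves.
- robot.job_done(): hands the job in; it is judged then, once.
Readings, each from a call of its own:
- robot.read_t(): time.
- robot.read_qpos(): joint angles.
- robot.read_qvel(): joint speeds.
- robot.read_effort(): joint torques, N m.
- robot.read_position(): TCP position.
- robot.read_tcp_rot(): TCP orientation.
- robot.read_force(): force on the tool from outside, world axes, zero at the start.
- robot.read_ft_torque(): the same for the moment, N m.
- robot.read_grip_width(): opening from 0.0 (shut) to 1.0 (fully open).
- robot.read_finger_force(): force on a finger pad.
Only numpy, scipy, OpenCV 4.12 (cv2) and the standard library are available. Lean on these libraries where they do the work, as an engineer would, in place of code of your own. Each camera call takes 0.05 s, during which the arm holds its last target. There are 200 camera calls.

## Task

A steel paint-mixing ball is jammed in the outlet of the clear tube. Tip the tube up until it stands fully upright over its tray, take the long plain push rod from the rack and push the ball out through the bottom of the tube into the tray, then stand the rod back in the rack, leaving the tube upright. Leave the two other rods in the rack and do not disturb anything else on the bench.

Things in the scene. Friction and masses are not known exactly. Their poses are not given: they have to be found in the camera images.
- stand: Fixed stand of the tilting tube; origin at the centre of its underside. Dark steel base 110 (x) x 85 (y) x 6 mm. Two cheek plates, 30 mm wide in x, with outer faces at y = +/-23.5 mm (bosses to +/-27.5), rise to 67 mm and carry the tube's hinge, which lies along the stand's y axis. Left or right on the bench, yaw within 0.8 rad.
- tray (a point): Centre of the floor of the stand's aluminium catch tray, directly below the pivot, 6 mm above the bench; inside 68 (x) x 35 (y) mm, rim 22 mm above the bench.
- tube_pivot (a point): Point on the tube's hinge axis and on the tube's centreline, 55 mm above the bench; its x, y, z axes are the stand's. The jammed ball's centre lies here at the start.
- tube_mouth (a point): Centre of the tube's open upper mouth, 85 mm from the pivot along the tube; its z axis points along the tube out of the mouth, its y axis is the stand's y. The mouth is a funnel, 23 mm wide at the top, narrowing to the 16 mm bore 25 mm further down. With the tube upright the mouth is 140 mm above the bench.
- collar (a point): Point on the tube's centreline 68 mm from the pivot, in the middle of its black collar: the place to grip or push. The collar has 30 mm outside diameter and spans 53 to 85 mm from the pivot. Below it the tube is clear plastic, 22 mm outside, 16 mm bore, open at its lower end 16 mm beyond the pivot. Leaning, the mouth points up and towards the stand's -x.
- lips (a point): Point on the tube's centreline 6 mm below the pivot, between two sprung steel lips that narrow the bore to 10 mm. The ball rests on them and passes only when pushed down with roughly 6 to 12 N; once its centre is below this point it drops. A rod tip lowered 3 mm below the pivot has pushed it through; 8 mm below is safe.
- tube (a joint): Tilt of the tube from vertical, rad: 0 = upright against its end stop, up to 1.2 leaning towards the stand's -x; starts at 0.6 to 1.1. A stiff hinge (0.16 N m): it stays where it is left; press the collar home against the stop, since it may creep in the grip.
- ball: Polished steel ball, 14 mm diameter, 11 g, origin at its centre; jammed inside the tube at the pivot.
- rack: Fixed wooden block, 60 (x) x 160 (y) x 60 (z) mm, origin at the centre of its underside; three 12 mm vertical holes in a row along its y axis at y = -50, 0, +50 mm, 50 mm deep (floors 10 mm above the bench), with 3 mm chamfered mouths. Each holds one rod, in any order. On whichever side the stand is not, yaw up to 0.6 rad either way.
- rack_hole0 (a point): Centre of the mouth (top face, 60 mm high) of the hole at the rack's y = -50 mm.
- rack_hole1 (a point): Centre of the mouth of the middle hole.
- rack_hole2 (a point): Centre of the mouth of the hole at the rack's y = +50 mm.
- rod_long: The long plain push rod, 60 g: steel shaft 10 mm diameter and 115 mm long, then a round wooden handle 18 mm diameter and 40 mm long; 155 mm overall. Origin at the centre of the shaft's free lower tip, z axis along the rod towards the handle, so the handle's middle is at z = 135 mm. Stands in a rack hole, tip 10 mm above the bench, and may lean 2 degrees.
- rod_short: A shorter rod with a 72 mm shaft of 10 mm and the same handle, 112 mm overall: too short to reach the ball. Origin and axes as for rod_long. Stays in the rack.
- rod_collar: A rod as long as rod_long and with the same handle, but with a steel disc 28 mm wide and 6 mm thick round the shaft 62 mm above the tip: it cannot enter the tube far enough. Origin and axes as for rod_long. Stays in the rack.
- clip_stand: Bystander: slender clip holder, loose: 50 mm square block 30 mm high, thin upright wire of 6 mm with a brass clip on top, 210 mm high in all, between rack and stand. Origin at the centre of its underside.
- pot0: Bystander: small paint jar, 34 mm diameter, 42 mm high, origin under its centre.
- pot1: Bystander: small paint jar like pot0.
- pot2: Bystander: small paint jar like pot0.
- mug: Bystander: white mug, 80 mm diameter, 95 mm high, handle at its +y, origin under its centre.
- driver: Bystander: screwdriver lying on the bench, 200 mm long, along its x axis.
- water: Bystander: clear bottle, 64 mm diameter, 190 mm high, origin under its centre.
There are look-alikes about, which are no part of the job. What is shaped like the rod_long but purple is not meant.

How it is judged (in metres and radians):
On the way, in this order (a step that is already met when the one before it is completed fails the run):
1. the tube is upright against its stop (within 0.07 rad), with the ball still jammed in it (value of joint tube below 0.07 rad and distance between ball and tube_pivot below 0.012 m), for 0.2 s.
2. the long rod, down inside the upright tube, presses on the ball while it is still in the tube (value of joint tube below 0.07 rad and contact force between rod_long and ball above 1 N and horizontal distance between rod_long and tube_mouth below 0.012 m and height (world z) of ball above 0.035 m).
3. the ball lies in the stand's tray (x of ball in the frame of stand between -0.034 and 0.034 m and y of ball in the frame of stand between -0.019 and 0.019 m and height (world z) of ball below 0.022 m), for 0.2 s.
At the end, for the whole second after the job is handed in: Tube upright within 0.07 rad of its stop; ball at rest inside the stand's tray; the long rod standing released in a rack hole: tip within 6 mm of the hole's centre and below 20 mm over the bench (the hole's floor is at 10 mm), leaning less than 0.12 rad (all of step 3 and value of joint tube below 0.07 rad and linear speed of ball below 0.03 m/s and z of rod_long in the frame of rack below 0.02 m and angle between rod_long's own z axis and vertical below 0.12 rad and (horizontal distance between rod_long and rack_hole0 below 0.006 m or horizontal distance between rod_long and rack_hole1 below 0.006 m or horizontal distance between rod_long and rack_hole2 below 0.006 m) and linear speed of rod_long below 0.02 m/s); the robot touches nothing.
It fails at once if a bystander (jar, mug, bottle, clip holder, screwdriver) is shifted more than 20 mm (distance of any of clip_stand, pot0, pot1, pot2, mug, driver, water from where it was at the start of the episode above 0.02 m).
It fails at once if a standing bystander is toppled (angle between any of clip_stand, pot0, pot1, pot2, mug, water's own z axis and vertical above 0.5 rad).
It fails at once if one of the two other rods is lifted from the rack (moved over 25 mm) (distance of any of rod_short, rod_collar from where it was at the start of the episode above 0.025 m).
It fails at once if the ball falls outside the stand (horizontal distance between ball and stand above 0.06 m).
It also fails if it takes over 67 s, if anything falls off the work surface, if the arm or the gripper's body presses on something with over 40 N, if the wrist force passes 120 N, or if a joint passes its speed limit or range.

## Working session

There is one attempt and no reset: what is moved stays moved. The work goes in short steps, each a Python script; the robot and the scene stay as the last script left them, time stands still between calls to the robot, and variables do not carry over. Pictures are saved under pics/ and viewed, at most 10 in all, crops included, and the job is handed in when it is done.

```bash
mkdir -p pics; ls; cat > h.py <<'E'
import numpy as np, cv2
from rig import robot
def K(i): return 210/np.tan(np.radians(i['vfov'])/2)
def cam(name):
    i=robot.camera_info(name)
    if 'view' in i: return i,np.linalg.inv(np.array(i['view']))
    T=np.eye(4);T[:3,:3]=robot.read_tcp_rot();T[:3,3]=robot.read_position()
    return i,T@np.array(i['T_tool_cam'])
def grab(name,fn=None):
    i,T=cam(name); p,d=robot.grab_frame(name)
    if fn: cv2.imwrite('pics/'+fn,p[:,:,::-1]); np.savez('pics/'+fn[:-4],p=p,d=d,T=T,f=K(i),c=[i['cx'],i['cy']])
    f=K(i);v,u=np.mgrid[:420,:560]
    X=np.stack([(u-i['cx'])/f*d,(v-i['cy'])/f*d,d],-1)@T[:3,:3].T+T[:3,3]
    X[d==0]=np.nan
    return p,d,X,i,T
def ray(T,f,c,u,v,z):
    r=T[:3,:3]@np.array([(u-c[0])/f,(v-c[1])/f,1]);o=T[:3,3]
    return o+r*(z-o[2])/r[2]
E
python3 - <<'E'
from h import *
for n in('scene','top'):
    p,d,X,i,T=grab(n,n+'.png'); print(n,i['vfov'],i['cx'],i['cy'],T.round(3).tolist(),(d>0).mean())
print(robot.camera_info('wrist'))
E
```

```text
pics
scene 44.51534114951927 279.02664992810537 205.2323964519103 [[0.027, 0.536, -0.844, 1.434], [1.0, -0.013, 0.025, -0.021], [0.002, -0.844, -0.536, 0.677], [0.0, 0.0, 0.0, 1.0]] 0.9962329931972789
top 51.14297655766971 282.51968439225635 202.8401356641443 [[-0.029, -0.996, 0.079, 0.481], [-0.999, 0.027, -0.03, 0.009], [0.028, -0.08, -0.996, 1.132], [0.0, 0.0, 0.0, 1.0]] 0.9959311224489796
{'vfov': 58.99272216851609, 'cx': 278.4707942709824, 'cy': 207.86066803669368, 'T_tool_cam': array([[ 8.88836448e-04, -9.52202771e-01, -3.05465370e-01,
         8.36855898e-02],
       [ 9.99999537e-01,  7.33901913e-04,  6.22043020e-04,
         1.17563948e-03],
       [-3.68129468e-04, -3.05465782e-01,  9.52202983e-01,
        -1.58287575e-01],
       [ 0.00000000e+00,  0.00000000e+00,  0.00000000e+00,
         1.00000000e+00]])}
```

View pics/scene.png

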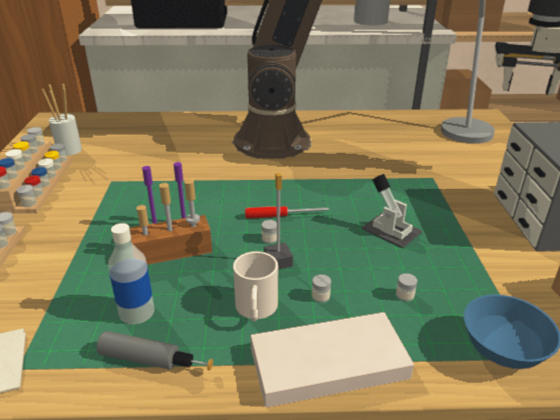

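View pics/top.png

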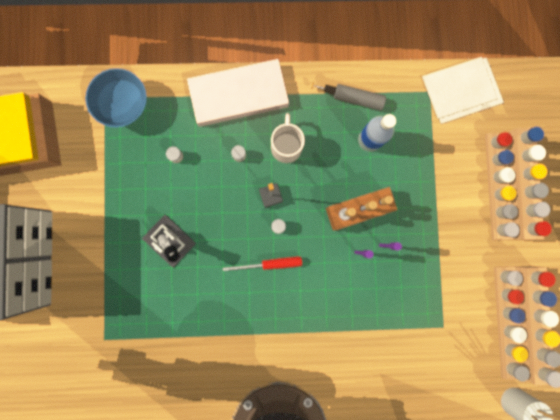

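The scene picture shows the rack at about (165,240) with three tan-handled rods, two purple look-alikes behind it at (150,195) and (180,190), and the stand at (393,215). The clip holder is at (278,220). In the top view the stand is at (168,240), the rack at (362,208), the purple rods at (365,253) and (392,246), and the clip holder at (270,193).

```bash
python3 - <<'E'
from h import *
def load(n):
    a=np.load(f'pics/{n}.npz');p,d,T,f,c=[a[k] for k in('p','d','T','f','c')]
    v,u=np.mgrid[:420,:560]
    return p,d,np.stack([(u-c[0])/f*d,(v-c[1])/f*d,d],-1)@T[:3,:3].T+T[:3,3]
p,d,X=load('top')
def stats(m,u0,u1,v0,v1,n):
    r=np.zeros(m.shape,bool);r[v0:v1,u0:u1]=1;q=X[m&r]
    print(n,len(q),q.mean(0).round(3),np.percentile(q[:,2],[5,50,95]).round(3));return m&r
z=X[...,2]
m=stats((abs(z-.06)<.008),322,402,184,232,'rack top')
c=cv2.minAreaRect(X[m][:,:2].astype(np.float32));print(c)
stats(z>.09,322,402,184,232,'rods')
stats(z>.01,140,195,210,270,'stand'); m=stats((abs(z-.006)<.012)&(p.sum(2)<200)&(p[...,1]<75),140,197,210,270,'stand base')
print(cv2.minAreaRect(np.argwhere(m)[:,::-1].astype(np.float32)))
stats(z>.1,140,195,210,270,'collar')
stats(z>.06,250,290,175,210,'clip');stats(z>.015,250,290,175,210,'clipbase')
hsv=cv2.cvtColor(p,cv2.COLOR_RGB2HSV);stats((hsv[...,0]>125)&(hsv[...,0]<160)&(hsv[...,1]>90),350,380,240,260,'pur0');stats((hsv[...,0]>125)&(hsv[...,0]<160)&(hsv[...,1]>90),380,405,235,255,'pur1')
big=[]
a=cv2.resize(p[170:270,310:420],None,fx=3.6,fy=3.6,interpolation=3);b=cv2.resize(p[200:300,120:230],None,fx=3.6,fy=3.6,interpolation=3)
s=load('scene')[0]
e=cv2.resize(s[155:270,105:231],None,fx=3.15,fy=2,interpolation=3)[:230];g=cv2.resize(s[165:255,350:435],None,fx=4.4,fy=2.5,interpolation=3)[:230]
w=lambda i,W,H:cv2.resize(i,(W,H))
out=np.vstack([np.hstack([w(a,400,300),w(b,400,300)]),np.hstack([w(s[155:270,105:255],400,300),w(s[165:255,340:460],400,300)])])
cv2.imwrite('pics/crop.png',out[:,:,::-1])
E
```

```text
rack top 1244 [ 0.548 -0.22   0.058] [0.055 0.058 0.062]
((0.5488114953041077, -0.22117027640342712), (0.05991186574101448, 0.16148199141025543), 16.297086715698242)
rods 257 [ 0.543 -0.201  0.214] [0.096 0.158 1.132]
stand 613 [0.475 0.252 0.085] [0.015 0.066 0.125]
stand base 94 [0.477 0.232 0.005] [0.002 0.004 0.009]
((180.94308471679688, 242.47537231445312), (36.44380187988281, 25.904499053955078), 86.8201675415039)
collar 198 [0.454 0.226 0.156] [0.102 0.115 0.13 ]
clip 43 [0.584 0.005 0.23 ] [0.089 0.207 0.211]
clipbase 402 [0.588 0.005 0.05 ] [0.025 0.029 0.208]
pur0 67 [ 0.44  -0.204  0.154] [0.073 0.152 0.155]
pur1 80 [ 0.455 -0.271  0.13 ] [0.041 0.151 0.155]
```

View pics/crop.png

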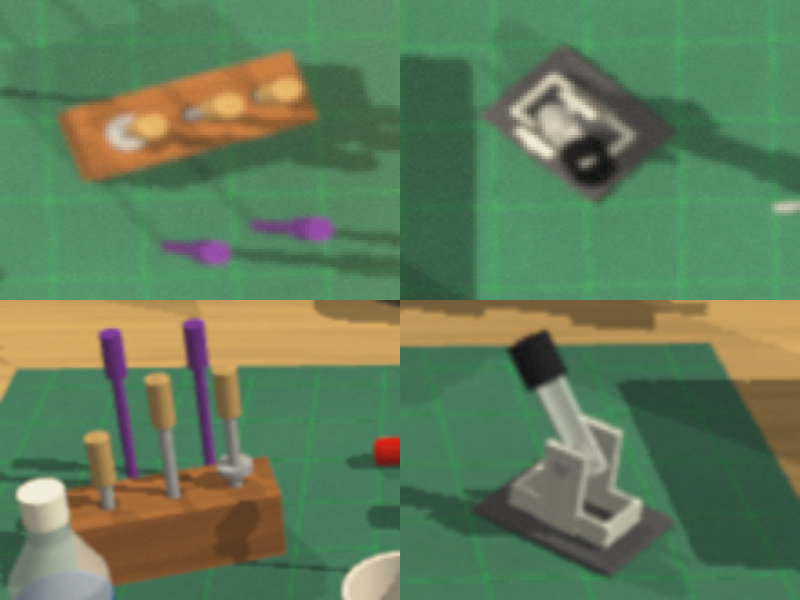

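Candidates for the push rod, by top-view handle pixel:
- **(388,199):** the short rod.
- **(373,205):** full length with a plain shaft.
- **(351,212):** has the disc.
- **Purple rods at (369,254) and (398,246):** excluded by colour.

The crop confirms that the plain tan rod in the middle hole is rod_long. Next I'll take closer wrist views of the stand and the rack.

```bash
cat >> h.py <<'E'
def down(psi): # tool y at angle psi
    c,s=np.cos(psi),np.sin(psi); return np.array([[-s,c,0],[c,s,0],[0,0,-1.]])
def down(psi):
    y=np.array([np.cos(psi),np.sin(psi),0]);z=np.array([0,0,-1.]);return np.stack([np.cross(y,z),y,z],1)
def best(pos,psi):
    o=[]
    for a in(psi,psi+np.pi):
        q=robot.ik(pos,down(a))
        if q is not None:o.append((np.abs(np.array(q)-robot.read_qpos()).max(),a,q))
    return min(o,key=lambda t:t[0]) if o else None
E
python3 - <<'E'
from h import *
print(robot.read_tcp_rot())
R=down(np.radians(130));
b=best([.5,.25,.29],np.radians(130));print(b)
R=down(b[1]);x=R[:,0]
P=np.array([.47,.24,.30])+.05*x
robot.goto(P,R);grab('wrist','ws.png')
# rack
robot.goto([.47,0,.33],R)
psi=np.radians(16.3);b=best([.548,-.22,.34],psi);print(b)
R=down(b[1]);P=np.array([.548,-.22,.33])+.04*R[:,0];print(P,R[:,0]);robot.goto(P,R);grab('wrist','wr.png')
print(robot.read_t())
a,c=cv2.imread('pics/ws.png'),cv2.imread('pics/wr.png')
cv2.imwrite('pics/both.png',cv2.resize(np.hstack([a,c]),(800,300)))
E
```

```text
[[ 9.54470684e-01 -2.98304566e-01 -3.14912092e-04]
 [-2.98304702e-01 -9.54469575e-01 -1.46132949e-03]
 [ 1.35347249e-04  1.48873592e-03 -9.99998883e-01]]
(np.float64(80.12441153892205), np.float64(2.2689280275926285), array([ 46.63104545,   7.56981295,  -8.34414483,   0.        ,
       -74.08604223, -96.63104545]))
(np.float64(86.66989892010928), np.float64(0.2844886680750757), array([  -2.91983456,    9.64705302,    0.480767  ,    0.        ,
        -80.83371398, -160.78016544]))
[ 0.53677333 -0.18160779  0.33      ] [-0.28066671  0.95980529  0.        ]
4.2833
```

View pics/both.png

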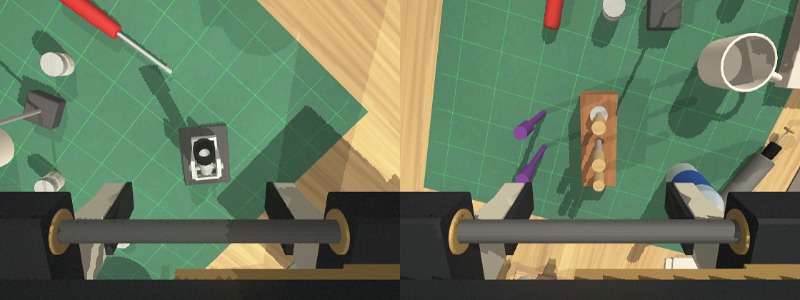

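Wrist views (half scale). In the left one the stand is at (205,155), its collar is nearly head-on, and nothing else is near. In the right one the rack is at (600,140), with the rod handles at (598,115), (600,145) and (599,170). I'll measure both from these frames.

```bash
python3 - <<'E'
from h import *
def load(n):
    a=np.load(f'pics/{n}.npz');p,d,T,f,c=[a[k] for k in('p','d','T','f','c')]
    v,u=np.mgrid[:420,:560];X=np.stack([(u-c[0])/f*d,(v-c[1])/f*d,d],-1)@T[:3,:3].T+T[:3,3]
    return p.astype(int),d,X,T,float(f),c
p,d,X,T,f,c=load('ws');z=X[...,2]
box=np.zeros(z.shape,bool);box[165:270,240:335]=1
green=(p[...,1]-p[...,0]>15)
m=box&~green&(abs(z-.004)<.008)&(p.max(2)<130)
allm=(box&~green&(z>-.01)&(z<.2)).astype(np.uint8);
n,l,st,_=cv2.connectedComponentsWithStats(allm);k=1+st[1:,4].argmax();allm=(l==k)
cn=np.argwhere(allm&(z<.012))[:,::-1]
G=np.array([ray(T,f,c,u,v,.006) for u,v in cn]);r=cv2.minAreaRect(G[:,:2].astype(np.float32));print('base rect',r,len(G))
w=allm&(z>.055)&(z<.075)&(p.min(2)>120);q=X[w][:,:2].astype(np.float32);print('cheeks',q.mean(0),cv2.minAreaRect(q),len(q))
col=allm&(z>.085);q=X[col];print('collar',q.mean(0),q.min(0),q.max(0),len(q))
A=np.radians(r[2]);
print(np.degrees(np.arctan2(r[0][1]-q[:,1].mean(),r[0][0]-q[:,0].mean())))
p,d,X,T,f,c=load('wr');z=X[...,2]
box=np.zeros(z.shape,bool);box[110:280,230:330]=1
m=box&(abs(z-.06)<.006);q=X[m][:,:2].astype(np.float32);print('rack',cv2.minAreaRect(q),len(q))
m=(box&(z>.1)&(z<.19)).astype(np.uint8);n,l,st,ce=cv2.connectedComponentsWithStats(m)
for k in range(1,n):
    if st[k,4]>15:
        q=X[l==k];zt=np.percentile(q[:,2],90);t=q[q[:,2]>zt-.006];print('rod',ce[k],st[k,4],zt,np.median(t,0), (t[:,:2].min(0)+t[:,:2].max(0))/2,np.ptp(t[:,:2],0))
E
```

```text
base rect ((0.48184269666671753, 0.26381462812423706), (0.10960329324007034, 0.08427616208791733), 45.653968811035156) 3003
cheeks [0.48128933 0.26373765] ((0.47843238711357117, 0.26053810119628906), (0.04048362374305725, 0.05459018796682358), 46.12979507446289) 526
collar [0.45164093 0.23304798 0.1127346 ] [0.43267473 0.21397621 0.08503572] [0.47779372 0.25936793 0.13133516] 963
45.530830416367685
rack ((0.5483949780464172, -0.2233927696943283), (0.06015222147107124, 0.1599559336900711), 16.38599967956543) 4689
rod [277.78695652 174.65434783] 460 0.16584018983435936 [ 0.53432522 -0.17518326  0.16503099] [ 0.53440739 -0.17556583] [0.01781347 0.01782152]
rod [277.77609108 223.62049336] 527 0.16566152745875934 [ 0.54826298 -0.22261667  0.16490323] [ 0.54848497 -0.22356667] [0.01778124 0.01826645]
rod [277.68125 255.73125] 320 0.12270768495602531 [ 0.56239817 -0.27049537  0.12194658] [ 0.56242652 -0.2716754 ] [0.01784578 0.01840804]
```

Every measured size fits the description. The stand is at (0.482, 0.264) with yaw 45.7° and the tube tilted about 0.67 rad. The rack is at (0.548, -0.223) with yaw 16.4°. Next I push the collar upright with the fingers shut.

```bash
cat >> h.py <<'E'
S=np.array([.4818,.2638]);YS=np.radians(45.65);sx=np.array([np.cos(YS),np.sin(YS)]);sy=np.array([-sx[1],sx[0]])
RK=np.array([.5484,-.2234]);YR=np.radians(16.39)
def sp(x,z,y=0): return np.r_[S+x*sx+y*sy,z]
E
python3 - <<'E'
from h import *
robot.move_gripper(0.)
robot.goto([.45,0,.33],robot.read_tcp_rot())
b=best(sp(-.105,.25),YS+np.pi/2);R=down(b[1]);print(b)
robot.goto(sp(-.105,.25),R)
robot.servo_line(sp(-.105,.10))
f0=np.array(robot.read_force());print(f0)
x=-.105
while x<-.008:
    x+=.004 if x<-.035 else .001
    robot.servo_line(sp(x,.10),speed=.05 if x<-.035 else .02)
    f=(np.array(robot.read_force())-f0);fx=f[:2]@sx
    print(round(x,3),f.round(1))
    if -fx>9: break
robot.dwell(.3);print(robot.read_force(),robot.read_t(),robot.read_position()-sp(x,.1))
p,d,X,i,T=grab('scene','s2.png')
E
```

```text
(np.float64(104.65070400464772), np.float64(5.509131783920101), array([ 50.0353743 ,  -2.24746958, -24.01154854,   0.        ,
       -68.23592104,  85.6146257 ]))
[ 0.00974521 -0.09857295 -0.93623055]
-0.101 [0.3 0.3 2. ]
-0.097 [-0.3  0.2  0.4]
-0.093 [ 0.6 -0.1  0.7]
-0.089 [ 0.2 -0.3  0.8]
-0.085 [ 0.1 -0.3  0.2]
-0.081 [0.4 0.2 1. ]
-0.077 [-0.3 -0.2  0.8]
-0.073 [ 0.1 -0.1  1.2]
-0.069 [-5.9 -5.3  6.9]
-0.065 [-10.1  -9.6  12.5]
[-10.58915335  -9.43668953   9.72924699] 14.7333 [-0.0030251  -0.00375665 -0.00075439]
```

The fingers have reached the collar, but friction from a purely horizontal push is fighting the rotation. I'll follow the arc instead.

```bash
python3 - <<'E'
from h import *
R=robot.read_tcp_rot()
robot.servo_line(sp(-.074,.099),speed=.05)
f0=np.array([0,0,-.9])
P=np.array([-.0725,.099]);a0=.845
for a in np.arange(a0,.10,-.05):
    x=P[0]+.0863*(np.sin(a0)-np.sin(a))+.002;z=P[1]+.0863*(np.cos(a)-np.cos(a0))
    robot.servo_line(sp(x,z),speed=.04)
    f=robot.read_force()-f0;print(round(a-.175,2),round(x,4),round(z,4),(f[:2]@sx).round(1),f[2].round(1))
    if -f[:2]@sx>25: break
while -(robot.read_force()-f0)[:2]@sx<12 and x<-.01:
    x+=.0015;robot.servo_line(sp(x,z),speed=.03)
robot.dwell(.4);f=robot.read_force()-f0
print(x,z,f,robot.read_position(),robot.read_t())
p,d,X,i,T=grab('scene','s2.png')
robot.servo_line(sp(x-.03,z),speed=.1)
robot.servo_line(sp(x-.03,.3),speed=.25)
# view
robot.goto(sp(0,.30)+.05*np.r_[R[:2,0],0],R)
grab('wrist','w2.png');print(robot.read_t())
a,c=cv2.imread('pics/s2.png')[160:265,340:480],cv2.imread('pics/w2.png')
cv2.imwrite('pics/b2.png',np.hstack([cv2.resize(a,(400,300)),cv2.resize(c,(400,300))]))
E
```

```text
0.67 -0.0705 0.099 -2.2 2.6
0.62 -0.0676 0.1022 -1.5 1.2
0.57 -0.0645 0.1052 -0.9 1.4
0.52 -0.0612 0.108 -0.5 1.4
0.47 -0.0578 0.1107 -0.8 1.8
0.42 -0.0543 0.1132 -1.0 0.9
0.37 -0.0507 0.1155 -0.5 0.9
0.32 -0.0469 0.1177 -0.2 0.5
0.27 -0.0431 0.1196 -1.5 0.9
0.22 -0.0392 0.1214 0.1 1.3
0.17 -0.0351 0.1229 -0.4 2.0
0.12 -0.031 0.1243 -0.7 1.1
0.07 -0.0269 0.1254 0.1 0.2
0.02 -0.0227 0.1264 -3.8 1.7
-0.03 -0.0184 0.1271 -13.6 7.2
-0.018419789703315884 0.12711434999816892 [-10.06109389  -8.37831385   5.71533444] [0.46596586 0.2474766  0.12609731] 19.3833
21.25
```

View pics/b2.png

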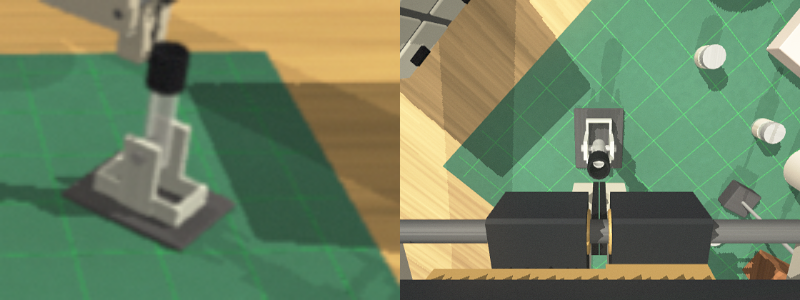

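The tube looks upright in the left half, with the collar at (167,68). In the right half, the wrist view shows the mouth at (598,165). I'll measure the collar ring from that frame.

```bash
python3 - <<'E'
from h import *
a=np.load('pics/w2.npz');p,d,T,f,c=[a[k] for k in('p','d','T','f','c')]
v,u=np.mgrid[:420,:560];X=np.stack([(u-c[0])/f*d,(v-c[1])/f*d,d],-1)@T[:3,:3].T+T[:3,3];z=X[...,2]
m=(abs(z-.14)<.003);m[:190]=0;m[262:]=0;m[:,:240]=0;m[:,320:]=0
q=X[m];print(len(q),np.percentile(q[:,2],[5,50,95]))
r=cv2.minEnclosingCircle(q[:,:2].astype(np.float32));e=np.array(r[0])-S;print(r,'stand x,y',e@sx,e@sy)
loc=(q[:,:2]-S)@np.stack([sx,sy],1);A=np.c_[loc,np.ones(len(q))];print('plane tilt',np.linalg.lstsq(A,q[:,2],rcond=None)[0])
print('ext',loc.min(0),loc.max(0))
E
```

```text
380 [0.13769707 0.1398099  0.14112328]
((0.4831986725330353, 0.26506176590919495), 0.015170855447649956) stand x,y 0.001879994783943836 -0.00011814261135542098
plane tilt [ 0.00118175 -0.00354807  0.13966025]
ext [-0.01321682 -0.01437475] [0.0167384  0.01423913]
```

The mouth ring measures 30 mm across, 140 mm high and level, so the tube is upright. Now I grasp rod_long from the middle hole.

```bash
python3 - <<'E'
from h import *
robot.goto([.45,0,.30],robot.read_tcp_rot())
b=best(np.r_[RK,.25],YR);R=down(b[1]);print(b)
robot.move_gripper(.5)
robot.goto(np.r_[RK,.22],R)
robot.servo_line(np.r_[RK,.126],speed=.12)
f0=np.array(robot.read_force())
robot.move_gripper(0.);print('w',robot.read_grip_width()*88,robot.read_finger_force(),robot.read_force()-f0,robot.read_position())
robot.servo_line(np.r_[RK,.30],speed=.12);print(robot.read_force()-f0,robot.read_grip_width()*88,robot.read_t())
grab('scene','s3.png');grab('wrist','w3.png')
a,c=cv2.imread('pics/s3.png')[90:270,80:320],cv2.imread('pics/w3.png')
cv2.imwrite('pics/b3.png',np.hstack([cv2.resize(a,(400,300)),cv2.resize(c,(400,300))]))
E
```

```text
(np.float64(90.37459413072855), np.float64(3.4276521179916637), array([ -3.26537966,  11.97753777,  -8.11469161,   0.        ,
       -69.90777062,  19.65537966]))
w 17.735383972117205 30.000194907188416 [-0.80783832 -0.08734725  2.21321957] [ 0.54857228 -0.22348652  0.12626458]
[-0.36302621  0.57995898 -0.7217393 ] 17.700055065788817 27.8167
```

View pics/b3.png

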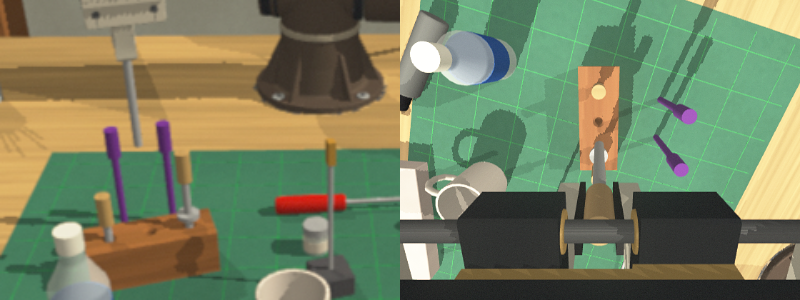

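The rod is clear of the rack, with a small lean. The hole is empty at (598,122) and the shaft runs from (123,60) to (138,145) in the left crop. I'll measure the lean so I can correct the tip position.

```bash
python3 - <<'E'
from h import *
a=np.load('pics/s3.npz');p,d,T,f,c=[a[k] for k in('p','d','T','f','c')]
v,u=np.mgrid[:420,:560];X=np.stack([(u-c[0])/f*d,(v-c[1])/f*d,d],-1)@T[:3,:3].T+T[:3,3];
P=np.r_[RK,0]
m=(np.hypot(X[...,0]-P[0],X[...,1]-P[1])<.035)&(X[...,2]>.17)&(X[...,2]<.285)
q=X[m];print(len(q),q[:,2].min(),q[:,2].max())
# per-row pixel centres -> rays onto vertical-ish plane through RK (facing camera) for y; depth for x
rows=[]
for r in range(420):
    k=np.where(m[r])[0]
    if len(k)>=3: rows.append([r,k.mean(),len(k),*X[r,k].mean(0)])
rows=np.array(rows);print(rows[::6].round(3))
s=rows[(rows[:,2]<rows[:,2].min()+4)]
for j in(3,4):
    k=np.polyfit(s[:,5],s[:,j],1);print('xy'[j-3],'slope',k[0],'at tip',np.polyval(k,.184),'at .28',np.polyval(k,.28))
E
```

```text
259 0.1819032524419012 0.2849647824055093
[[130.    157.      4.      0.55   -0.222   0.284]
 [136.    157.5     6.      0.551  -0.223   0.273]
 [142.    158.      5.      0.551  -0.223   0.26 ]
 [148.    159.      5.      0.551  -0.223   0.248]
 [154.    160.      5.      0.551  -0.223   0.235]
 [160.    160.5     6.      0.551  -0.223   0.222]
 [166.    161.5     6.      0.55   -0.223   0.209]
 [172.    162.      5.      0.551  -0.223   0.196]
 [178.    163.      3.      0.551  -0.223   0.183]]
x slope -0.0005675995978371172 at tip 0.5510081414005739 at .28 0.5509536518391815
y slope -5.407248511646609e-05 at tip -0.22285786443778396 at .28 -0.22286305539635515
```

The rod hangs truly vertical. I'll carry it around the clip holder and insert it in the tube.

```bash
python3 - <<'E'
from h import *
M=np.array([.4825,.2644])
psi=np.arctan2(*robot.read_tcp_rot()[1::-1,1])
robot.goto([.45,0,.31],down(psi+np.radians(22)))
R=down(psi+np.radians(50))
robot.goto(np.r_[M,.285],R)
robot.dwell(.2);f0=np.array(robot.read_force())
ok=True
for z in np.r_[np.arange(.265,.189,-.012),np.arange(.184,.157,-.003)]:
    robot.servo_line(np.r_[M,z],speed=.06 if z>.188 else .03)
    f=robot.read_force()-f0;print(z.round(3),f.round(1),robot.read_position()[2].round(4))
    if np.hypot(*f[:2])>12 or f[2]>30 or (z>.183 and f[2]>6): print('STOP');ok=False;break
robot.dwell(.2);print(robot.read_position(),robot.read_t(),robot.read_grip_width()*88)
grab('scene','s4.png')
E
```

```text
0.265 [-1.4 -0.3  0.3] 0.2646
0.253 [-0.2 -0.4  0.4] 0.2525
0.241 [ 0.5 -0.2  0.7] 0.2405
0.229 [-0.6 -0.2  0.2] 0.2285
0.217 [-0.4  0.1 -0.2] 0.2165
0.205 [-0.1  0.   0.9] 0.2045
0.193 [-0.7  0.1  0.6] 0.1925
0.184 [-0.8 -0.4 -0.5] 0.1838
0.181 [-0.3  0.2  0.7] 0.1808
0.178 [0.  0.3 0.2] 0.1779
0.175 [-1.  -0.   0.1] 0.175
0.172 [-1.7 -0.1 -0. ] 0.1716
0.169 [-0.3  0.1  1. ] 0.1685
0.166 [-0.1 -0.1  0.3] 0.1657
0.163 [-1.2  0.4  1. ] 0.1627
0.16 [-0.4 -0.2  0.9] 0.1598
[0.48254695 0.26443291 0.16006579] 35.3583 17.642019497067512
```

```bash
python3 - <<'E'
import cv2,numpy as np
a,c=[cv2.imread(f'pics/{n}.png')[150:255,340:480] for n in('s2','s4')]
cv2.imwrite('pics/b4.png',np.hstack([cv2.resize(i,(400,300),interpolation=3) for i in(a,c)]))
E
```

```text
(no output)
```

View pics/b4.png

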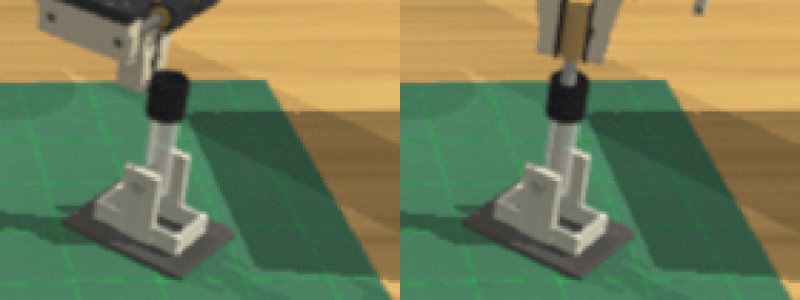

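```bash
python3 - <<'E'
from h import *
a=np.load('pics/s4.npz');p,d,T,f,c=[a[k] for k in('p','d','T','f','c')]
v,u=np.mgrid[:420,:560];X=np.stack([(u-c[0])/f*d,(v-c[1])/f*d,d],-1)@T[:3,:3].T+T[:3,3]
hs=cv2.cvtColor(p,cv2.COLOR_RGB2HSV)
m=(np.hypot(X[...,0]-.4825,X[...,1]-.2644)<.02)&(X[...,2]>.142)
for r in range(160,180):
    k=np.where(m[r])[0]
    if len(k):print(r,len(k),X[r,k,2].mean().round(4),hs[r,k,1].mean().round(),end=' | ')
M=np.array([.4825,.2644])
robot.servo_line(np.r_[M,.29],speed=.12)
print(robot.read_force(),robot.read_grip_width()*88)
R=robot.read_tcp_rot();x=R[:2,0]
grab('scene','s5.png')
p,d,X,i,T=grab('wrist','w5.png');print(x,robot.read_t())
# project pivot region
def px(P):
    q=np.linalg.inv(T)@np.r_[P,1];F=K(i);return int(i['cx']+F*q[0]/q[2]),int(i['cy']+F*q[1]/q[2])
uu,vv=px(sp(0,.02));print(uu,vv)
q=p[max(vv-60,0):vv+60,max(uu-80,0):uu+80]
s=cv2.imread('pics/s5.png')[185:250,360:447]
cv2.imwrite('pics/b5.png',np.hstack([cv2.resize(q[:,:,::-1],(400,300),interpolation=3),cv2.resize(s,(400,300),interpolation=3)]))
loc=(X[...,:2]-S)@np.stack([sx,sy],1);m=(abs(loc[...,0])<.032)&(abs(loc[...,1])<.0165)&(X[...,2]<.03)&(X[...,2]>0)
h=X[m];L=loc[m];g=h[:,2]>.012;print('tray px',m.sum(),'raised',g.sum(),L[g].mean(0) if g.any() else '',np.percentile(h[:,2],[5,50,95]))
E
```

```text
160 14 0.1841 89.0 | 161 16 0.1822 90.0 | 162 17 0.18 87.0 | 163 16 0.1776 90.0 | 164 16 0.1765 90.0 | 165 17 0.1731 89.0 | 166 15 0.1703 93.0 | 167 16 0.1678 91.0 | 168 18 0.1663 92.0 | 169 15 0.164 101.0 | 170 13 0.1623 96.0 | 171 10 0.1601 86.0 | 172 5 0.1539 45.0 | 173 4 0.1518 31.0 | 174 5 0.1492 28.0 | 175 6 0.1462 35.0 | 176 5 0.1453 17.0 | 177 2 0.1428 20.0 | [ 0.04322361  0.55395132 -0.74176592] 17.702619734361708
[ 0.91625561 -0.40059358] 36.7417
277 164
tray px 836 raised 4 [ 0.00931123 -0.00077914] [0.00477751 0.00613426 0.00748159]
```

View pics/b5.png

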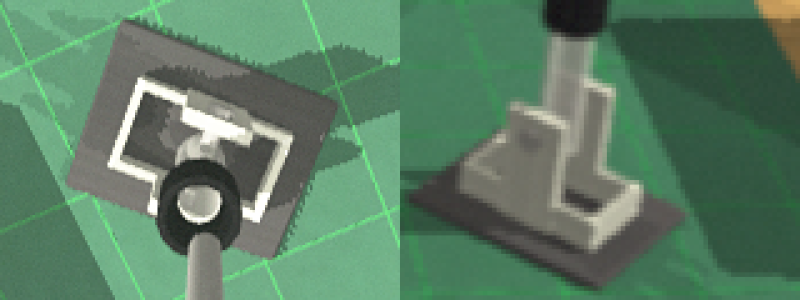

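The handle's lower end was at 0.159 m, so the rod did not slip and its tip went 11 mm below the pivot, which means the ball is past the lips. The tube's lower end at (575,150) hides the tray centre. I'll return the rod and then check for the ball from a slanted view.

```bash
python3 - <<'E'
from h import *
psi=np.radians(0)+3.4276521179916637
robot.goto([.45,0,.31],down(psi+np.radians(22)))
R=down(psi)
robot.goto(np.r_[RK,.28],R);robot.dwell(.15);f0=np.array(robot.read_force())
ok=True
robot.servo_line(np.r_[RK,.19],speed=.1)
for z in (.178,.166,.154,.142,.134,.1275):
    robot.servo_line(np.r_[RK,z],speed=.06);f=robot.read_force()-f0;print(z,f.round(1))
    if f[2]>12 and z>.13: ok=False;break
if ok:
    robot.move_gripper(.5);robot.dwell(.2);robot.servo_line(np.r_[RK,.25],speed=.15)
    robot.goto([.45,0,.30],down(psi+np.radians(22)))
    # slanted look: tool x along stand +x
    b=best(sp(.13,.30),YS+np.pi/2); R=down(YS+np.pi/2)
    if R[:2,0]@sx<0: R=down(YS-np.pi/2)
    try: robot.goto(sp(.13,.30),R)
    except robot.Unreachable: print('unreach')
    p,d,X,i,T=grab('wrist','w6.png');print(robot.read_t(),robot.read_position())
    grab('scene','s6.png')
    q=np.linalg.inv(T)@np.r_[sp(0,.013),1];F=K(i);u,v=int(i['cx']+F*q[0]/q[2]),int(i['cy']+F*q[1]/q[2]);print(u,v)
    c=p[max(v-60,0):v+60,u-80:u+80]
    s=cv2.imread('pics/s6.png')[130:270,90:277]
    cv2.imwrite('pics/b6.png',np.hstack([cv2.resize(c[:,:,::-1],(400,300),interpolation=3),cv2.resize(s,(400,300),interpolation=3)]))
E
```

```text
0.178 [ 0.2  0.1 -1. ]
0.166 [ 0.1  0.5 -0.4]
0.154 [-0.2  0.2 -0.6]
0.142 [ 0.6  0.2 -0.8]
0.134 [-0.4  0.6  0.2]
0.1275 [ 0.6 -0.1  0. ]
46.1833 [0.57312997 0.35553911 0.30024484]
276 257
```

View pics/b6.png

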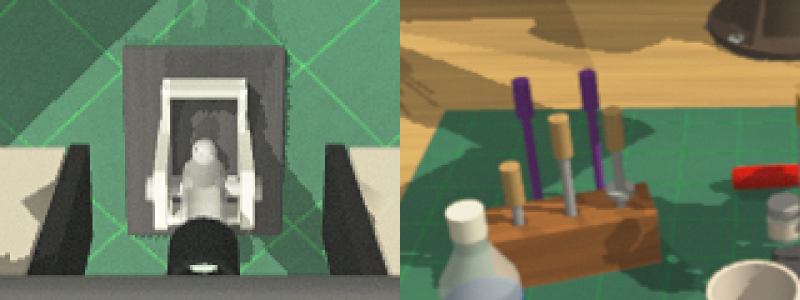

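The left half shows the steel ball in the tray just beneath the tube at (204,150), with the tube upright. In the right half the long rod stands in the middle hole at (565,165), with the other two rods in place. The gripper is clear, so I'm handing in.

```bash
python3 -c "
from rig import robot
print(robot.job_done())"
```

```text
the job is handed in; nothing more can be done
None
```

The job is handed in, no verdict came back: in the last pictures (46 s of 67 s) the tube was upright, the ball lay in the tray, the long rod stood released in the rack's middle hole and the other two rods were in place.

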